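Key the standby line in and hold it

TASK

Put the desk on its standby line: on the grey switch panel, turn the black selector knob clockwise until it clicks over into its second position. Then take the red-headed key from the wooden rack, push it fully home in the brass key switch (its pins are sticky: wiggle it a little if it sticks) and turn it a quarter turn clockwise to its stop. The switch springs back, so finish while still gripping the key and holding it turned; leave the blue key and everything else on the desk where it is.

Things in the scene. Friction and masses are not known exactly. Their poses are not given: they have to be found in the camera images.
- selector (a joint): Selector knob, angle in rad: 0 at its first position, grows clockwise seen from above, stop at 1.05 (60 degrees). A sprung detent holds it at 0 and at 1.05; it needs up to about 0.16 N m, and past half-way (0.52) it snaps on by itself to 1.05 when free.
- selector_grip (a point): On the axis of the selector knob, 26 mm above the panel's top. The knob is a black bar 40 mm long (along this point's x), 12 mm thick (along y) and 34 mm tall, from 4 to 38 mm above the panel's top, with a white index line on top, on a flat round skirt 42 mm across and 4 mm high. The point turns with the knob; z is up.
- panel: Grey switch panel with aluminium face fixed to the desk, 130 mm (x) by 250 mm (y) and 45 mm high; origin at the centre of its underside, z up. Selector knob at y = +65 mm, key switch at y = -65 mm in its frame, both with upright axes. It stands on either side of the desk, turned up to 0.35 rad.
- lock (a joint): Key switch, angle in rad: 0 at rest, grows clockwise seen from above, stop at 1.57 (a quarter turn). A spring always returns it to 0: about 0.05 N m at rest, 0.14 N m at the stop, and 0.02 N m friction. The key has some play in the slot, so the switch lags the key by 0.1 to 0.2 rad: turn on until the stop is felt.
- lock_mouth (a point): Centre of the mouth of the keyway, in the top of the brass plug (28 mm square, in a round steel collar 50 mm across), 75 mm above the desk. The keyway is an upright slot 18 mm along this point's y by 7 mm along its x, with 2 mm chamfers, 30 mm deep; it turns with the plug; z is up. Two sprung sticky pins stick out about 3 mm into the slot's two ends, 7 and 11 mm below the mouth; pushing the key past them takes about 5 to 20 N.
- key_red_head (a point): Centre of the red head of the key to use. The head is a flat plate 10 mm thick (along this point's x), 30 mm wide (y), 34 mm tall (z, up). The key weighs about 50 g and at first stands upright in the rack, blade down.
- key_red_shoulder (a point): On the red key's axis, 29 mm below the head's centre: the underside of a steel disc (20 mm across, 4 mm high) that rests on the plug's top when the key is fully home. Below it the blade, 16 mm wide (y) by 5 mm thick (x), reaches 24 mm down, its last 10 mm tapering in width to 5 mm. Above the disc a 10 mm stem, then the head (from 12 to 46 mm above this point). The key is the same turned half round.
- key_blue_head (a point): Centre of the blue head of the other key, same shape as the red one, in the rack's other slot; leave it there.
- rack: Dark wooden key rack fixed to the desk, 60 mm (x) by 140 mm (y), 35 mm high; origin at the centre of its underside. Its two slots lie at y = +35 and -35 mm in its frame, either key in either; the keys' flat heads lie along the rack's y, and their discs rest on its top.
- mic: Chrome desk microphone, round base 110 mm across, 146 mm tall; origin under its base. Leave alone.
- tumbler: Smoked glass tumbler, 72 mm across, 95 mm tall; origin under its base. Leave alone.
- sharpener: Yellow pencil sharpener, 50 x 36 x 34 mm; origin under it. Leave alone.
- strip_a: Orange strip holder, 30 x 160 x 12 mm, flat on the desk; leave alone.
- strip_b: Blue strip holder, 30 x 160 x 12 mm, flat on the desk; leave alone.

How it is judged (in metres and radians):
On the way, in this order (a step that is already met when the one before it is completed fails the run):
1. the selector knob has clicked over into its second position (value of joint selector above 0.85 rad), for 0.2 s.
2. the red key is fully home in the key switch (z of key_red_shoulder in the frame of lock_mouth between -0.004 and 0.0035 m and horizontal distance between key_red_shoulder and lock_mouth below 0.004 m and angle between the y axis of key_red_shoulder and the y axis of lock_mouth, either way round below 0.4 rad and angle between key_red_shoulder's own z axis and vertical below 0.15 rad), for 0.2 s.
3. the key, fully home, has turned the switch its quarter turn (all of step 2 and value of joint lock above 1.3 rad), for 0.2 s.
At the end, for the whole second after the job is handed in: Fingers still press the red key (over 3 N); its disc is within 3.5 mm of the plug's top and 4 mm of its axis, key upright within 0.15 rad; the switch is held turned over 1.3 rad (stop 1.57); the selector stands in its second position (over 0.85 rad) (all of step 3 and value of joint selector above 0.85 rad and contact force between the fingers and key_red above 3 N); the arm keeps its last pose, push and grip.
It fails at once if the blue key is moved by more than 12 mm (distance of key_blue_head from where it was at the start of the episode above 0.012 m).
It fails at once if another thing on the desk (microphone, tumbler, sharpener or a strip holder) is moved by more than 15 mm (distance of any of mic, tumbler, sharpener, strip_a, strip_b from where it was at the start of the episode above 0.015 m).
It also fails if it takes over 61 s, if anything falls off the work surface, if the arm or the gripper's body presses on something with over 40 N, if the wrist force passes 120 N, or if a joint passes its speed limit or range.

ROBOT

A 6-joint arm with a two-finger parallel gripper is mounted at the origin on the work surface. World frame = base frame: x ahead of the robot, y to its left, z up, the work surface at z = 0. Lengths are in mm, angles in rad, forces in N, time in s.
With the tool pointing down it reaches from about 275 to 825 mm from the base axis. Payload 4.9 kg.
Tool frame: the origin (TCP) lies at the very end of the fingers, on their centre line; the grasp point (between the pads) lies 19 mm behind it; z points along the fingers, y is the direction in which the jaws open and shut (so a half turn about z gives the same grasp; the last joint's range is limited). The gripper opens to 85 mm and grips with 20 to 120 N. Pads are 22 mm wide; open, the fingers measure 114 mm over their backs; the gripper's body (76 mm by 85 mm) begins 54 mm behind the grasp point. The pads swing forward as they close: fully open they stand 13 mm farther back than shut.
Start: joints at [-1.308, 0.326, -0.193, 1.052, 0, 1.437], TCP at [212.571, -507.279, 231.281] pointing down, gripper open.
Joint ranges: [-2.65, 2.65], [-0.97, 1.79], [-1.3, 1.35], [-1.93, 2.1], [-1.47, 1.37], [-3.14, 3.14]. Speed limits (rad/s): [2.57, 2.57, 3.14, 3.14, 3.14, 3.14].

INTERFACE

Orientations are given as [roll, pitch, yaw] about the fixed x, y, z axes, in that order (R = Rz(yaw) Ry(pitch) Rx(roll)).
In Python, from bench import bot, solve_ik, imaging gives the robot as it stands. Calls block until the motion is done:
- bot.move_ptp(position, orientation): joint-space move of the TCP to a pose.
- bot.movel(position, rot=None, max_speed=150, threshold=None): straight line of the TCP; rot=None keeps the orientation; max_speed is the mean speed in mm/s. With threshold (N) it stops when the force on the tool has changed by that much, and returns True; else False.
- bot.move_j(angles): joint-space move.
- bot.grip(opening, effort=None): opening from 0.0 (shut) to 1.0 (fully open); effort is the grip in N (None keeps the last); returns when the fingers have stopped.
- bot.dwell(seconds).
- solve_ik(position, orientation): joint angles nearest the present ones, or None.
- bot.get_state(): the state.
- imaging.capture(name): name is "scene" or "top" or "wrist"; returns the picture (384x512x3 uint8, blue, green, red); there is no depth.
- imaging.camera_model(name): a dict with "K" (3x3 intrinsics, pixels), "position" and "rotation" of the camera in the world. Camera axes: x right, y up, looking along -z (the intrinsics and any distortion apply to the point x, -y, -z); pixel columns grow to the right and rows downward; lengths in mm; the calibration is good to about 2 mm. A picture is of the moment at which its call begins: read the wrist's pose just before it. camera_model takes no time and is no camera call; for the wrist camera it gives the pose at the moment of the call.
A pose or a line that the arm cannot do raises bot.IKError and nothing moves.
- bot.sign_off(): hands the job in, once; it reports no verdict.
The state is a dict: "t": time; "qpos": joint angles; "joint_velocities": joint speeds; "effort": joint torques, N m; "tcp_pos": TCP position; "orientation": TCP orientation; "contact_force": force on the tool from outside, world axes, zero at the start; "wrist_torque": the same for the moment, N m; "opening": opening from 0.0 (shut) to 1.0 (fully open).
Only numpy, scipy, OpenCV 4.12 (cv2) and the standard library are available. Lean on these libraries where they do the work, as an engineer would, in place of code of your own. Each camera call takes 0.05 s, during which the arm holds its last target.

## Working session

There is one attempt and no reset: what is moved stays moved. The work goes in short steps, each a Python script; the robot and the scene stay as the last script left them, time stands still between calls to the robot, and variables do not carry over. Pictures are saved under pics/ and viewed, and the job is handed in when it is done.

```bash
mkdir -p pics; ls
python3 - <<'E'
from bench import bot, solve_ik, imaging
import cv2
s=bot.get_state(); print(s['t'],s['tcp_pos'],s['orientation'],s['contact_force'])
for n in ('scene','top','wrist'):
    m=imaging.camera_model(n); print(n,m)
    cv2.imwrite(f'pics/{n}0.png',imaging.capture(n))
E
```

```text
pics
0.0 [ 212.41567154 -506.69207168  230.50010492] [-3.13987190e+00 -2.31893022e-04  3.96779416e-01] [0.95922221 0.44755156 0.81986462]
scene {'K': array([[367.51646223,   0.        , 253.50825983],
       [  0.        , 367.51646223, 188.42573031],
       [  0.        ,   0.        ,   1.        ]]), 'position': array([1171.28683209,  474.24721364,  895.60639769]), 'rotation': array([0.72453315, 0.00644512, 2.25086665])}
top {'K': array([[421.93047773,   0.        , 251.1850665 ],
       [  0.        , 421.93047773, 194.03539088],
       [  0.        ,   0.        ,   1.        ]]), 'position': array([ 511.9146498 ,  -11.80846663, 1363.21907399]), 'rotation': array([ 0.04825756, -0.00582958, -1.56078083])}
wrist {'K': array([[273.04686713,   0.        , 255.17058915],
       [  0.        , 273.04686713, 191.56544241],
       [  0.        ,   0.        ,   1.        ]]), 'position': array([ 290.12458964, -474.89179225,  374.41747415]), 'rotation': array([-0.33027904,  0.00156803, -1.17282796])}
```

View pics/scene0.png

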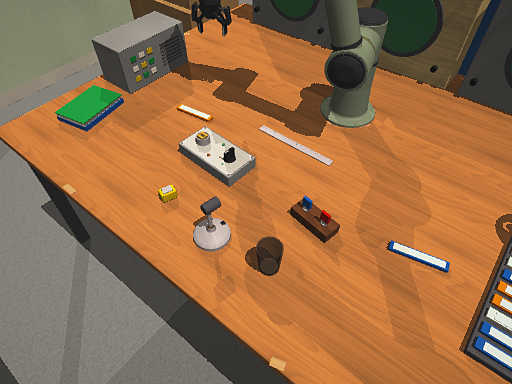

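View pics/top0.png

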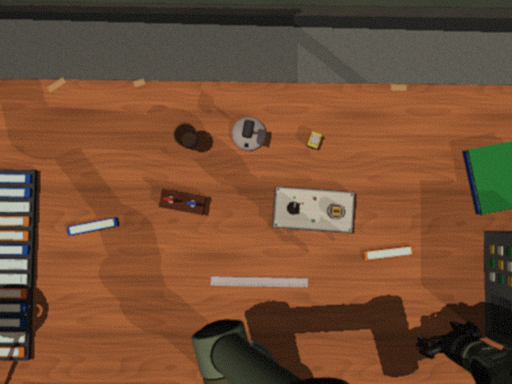

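View pics/wrist0.png

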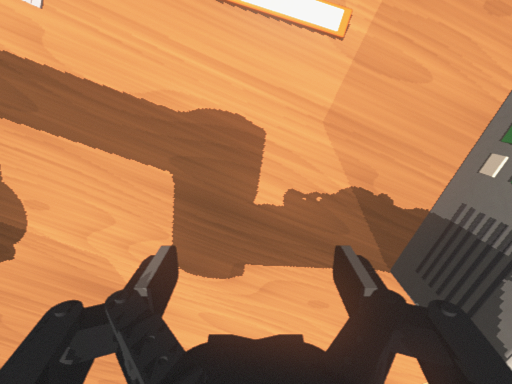

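The top view shows the panel at about (314,210), with the knob at (293,208) and the lock at (337,211). The rack is at (185,202), with the red key at (168,200) and the blue key at (193,204). Next step is helper code and rough positions.

```bash
cat > h.py <<'E'
import numpy as np, cv2
from scipy.spatial.transform import Rotation as Ro
from bench import bot, solve_ik, imaging
def rays(m,px):
    px=np.atleast_2d(np.array(px,float)); K=m['K']
    d=np.c_[(px[:,0]-K[0,2])/K[0,0],-(px[:,1]-K[1,2])/K[1,1],-np.ones(len(px))]
    return m['position'],d@Ro.from_euler('xyz',m['rotation']).as_matrix().T
def onz(m,px,z):
    o,d=rays(m,px); return o+d*((z-o[2])/d[:,2])[:,None]
def proj(m,P):
    R=Ro.from_euler('xyz',m['rotation']).as_matrix(); c=(np.atleast_2d(P)-m['position'])@R
    K=m['K']; return np.c_[K[0,2]+K[0,0]*c[:,0]/-c[:,2],K[1,2]+K[1,1]*-c[:,1]/-c[:,2]]
def snap(n,name):
    m=imaging.camera_model(n); im=imaging.capture(n); cv2.imwrite(f'pics/{name}.png',im); np.save(f'pics/{name}.npy',np.array([m],object),allow_pickle=True); return m,im
E
python3 - <<'E'
from h import *
m=imaging.camera_model('top')
P=lambda px,z:print(np.round(onz(m,px,z)).tolist())
P([(293,208),(337,211)],60); P([(275,188),(355,190),(354,233),(273,229)],45)
P([(168,200),(193,204)],70); P([(162,190),(210,197),(208,214),(160,207)],35)
P([(249,134),(190,136),(315,140)],0)
w=imaging.camera_model('wrist'); R=Ro.from_euler('xyz',w['rotation']).as_matrix()
s=bot.get_state();T=Ro.from_euler('xyz',s['orientation']).as_matrix()
print('cam in tool',T.T@(w['position']-s['tcp_pos'])); print('axes in tool\n',(T.T@R).round(3))
m=imaging.camera_model('scene')
P([(229,155),(203,137)],70);P([(307,203),(326,216)],85)
E
```

```text
[[533.0, -148.0, 60.0], [525.0, -284.0, 60.0]]
[[595.0, -93.0, 45.0], [592.0, -344.0, 45.0], [457.0, -341.0, 45.0], [467.0, -88.0, 45.0]]
[[554.0, 236.0, 70.0], [542.0, 159.0, 70.0]]
[[586.0, 262.0, 35.0], [565.0, 111.0, 35.0], [512.0, 116.0, 35.0], [532.0, 267.0, 35.0]]
[[774.0, -10.0, 0.0], [765.0, 182.0, 0.0], [756.0, -225.0, 0.0]]
cam in tool [  84.00153431    0.41281123 -143.83340006]
axes in tool
 [[ 0.001  0.946  0.325]
 [ 1.    -0.001 -0.   ]
 [ 0.     0.325 -0.946]]
[[543.0, -144.0, 70.0], [531.0, -273.0, 70.0]]
[[565.0, 173.0, 85.0], [571.0, 239.0, 85.0]]
```

Run:
```python
from h import *
t0=bot.get_state()['t']
bot.move_ptp([530,-216,210],[np.pi,0,0]); s=bot.get_state(); print(s['t'],s['tcp_pos'],s['orientation'],s['qpos'])
snap('wrist','panel1')
bot.move_ptp([550,198,210],[np.pi,0,-0.154]); s=bot.get_state(); print(s['t'],s['tcp_pos'],s['orientation'],s['qpos'])
snap('wrist','rack1')
```

```text
1.7417 [ 529.71221175 -216.79925907  210.05863233] [ 3.14120522e+00  4.51296704e-05 -9.93535558e-04] [-5.17233617e-01  3.81709673e-01 -1.67054330e-01  1.02188033e+00
 -3.59217161e-04  2.62535254e+00]
6.2333 [550.02938538 197.86875389 209.99099483] [ 3.14155007e+00  1.42739612e-05 -1.54255428e-01] [ 2.19098779e-01  4.04149614e-01 -1.33077522e-01  1.03359801e+00
 -3.44432726e-05 -2.76823845e+00]
```

View pics/panel1.png

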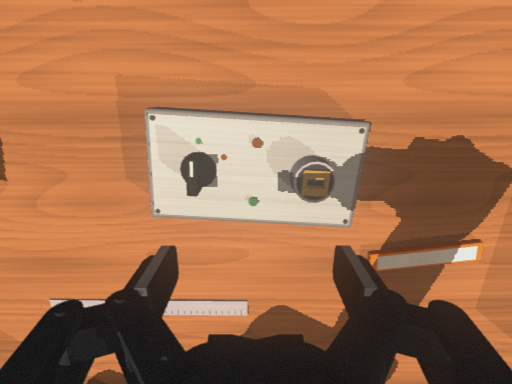

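View pics/rack1.png

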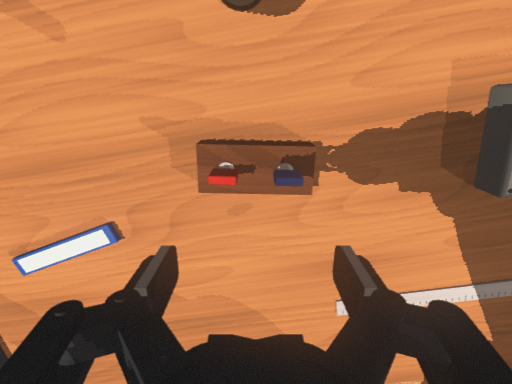

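Run:
```python
import cv2,numpy as np
a=cv2.imread('pics/panel1.png'); b=cv2.imread('pics/rack1.png')
c1=cv2.resize(a[135:215,165:365],None,fx=4,fy=4,interpolation=cv2.INTER_CUBIC)
c2=cv2.resize(b[130:200,180:340],None,fx=5,fy=5,interpolation=cv2.INTER_CUBIC)
c2=c2[:,:800]
cv2.imwrite('pics/z1.png',c1); cv2.imwrite('pics/z2.png',cv2.convertScaleAbs(c2,alpha=1.5,beta=20))
```

```text
(no output)
```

View pics/z1.png

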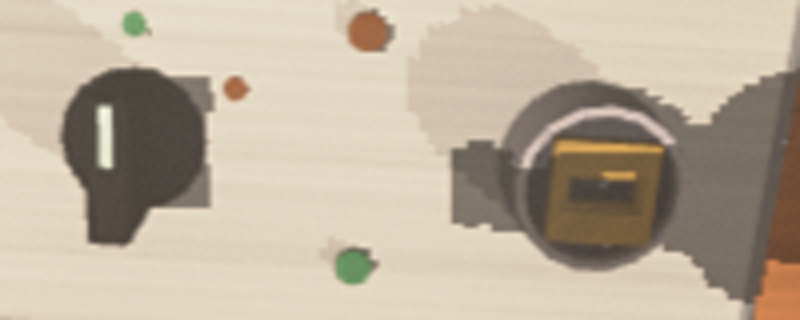

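View pics/z2.png

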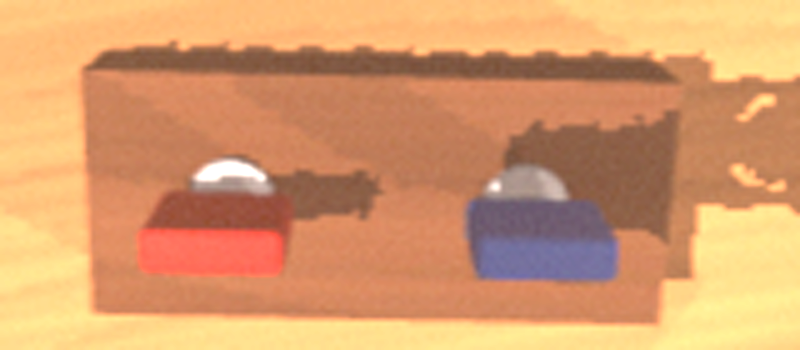

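```bash
cat > meas.py <<'E'
from h import *
def comp(mask,px):
    n,l,st,c=cv2.connectedComponentsWithStats(mask.astype(np.uint8)); 
    k=min(range(1,n),key=lambda i:(np.hypot(*(c[i]-px))-0.02*st[i,4]) if st[i,4]>8 else 1e9); return l==k,c[k],st[k]
def box(mask):
    p=np.argwhere(mask)[:,::-1].astype(np.float32); return cv2.minAreaRect(p)
E
python3 - <<'E'
from meas import *
m=np.load('pics/panel1.npy',allow_pickle=True)[0]; im=cv2.imread('pics/panel1.png'); g=cv2.cvtColor(im,cv2.COLOR_BGR2GRAY); hsv=cv2.cvtColor(im,cv2.COLOR_BGR2HSV)
# skirt/knob dark
sub=np.zeros_like(g,bool); sub[140:205,170:225]=1
k,c,st=comp((g<95)&sub,(198,170)); print('dark',c,st)
cn=max(cv2.findContours(k.astype(np.uint8),0,1)[0],key=cv2.contourArea)
pts=cn[:,0]; up=pts[pts[:,1]<178]; W=onz(m,up,49)
A=np.c_[2*W[:,:2],np.ones(len(W))]; s=np.linalg.lstsq(A,(W[:,:2]**2).sum(1),rcond=None)[0]; print('skirt c',s[:2],'r',np.sqrt(s[2]+s[0]**2+s[1]**2))
# line
sub[:]=0; sub[150:185,185:197]=1; l=(g>140)&sub; l,c,st=comp(l,(191,169)); print('line',c,st,box(l))
p=np.argwhere(l)[:,::-1]; W=onz(m,p,83)[:,:2]; print('line world c',W.mean(0)); u,sv,vt=np.linalg.svd(W-W.mean(0)); d=vt[0]; t=(W-W.mean(0))@d; print('dir',d,'len',np.ptp(t),'ang',np.arctan2(d[1],d[0]))
# plug
b=(hsv[...,0]>12)&(hsv[...,0]<28)&(hsv[...,1]>120); sub[:]=0; sub[165:200,297:335]=1
b,c,st=comp(b&sub,(316,183)); print('plug',c,st); bx=cv2.boxPoints(box(b)); print(bx, onz(m,bx,75).round(1)[:,:2].tolist())
# panel corners on top z=45
al=(g>150); sub[:]=0; sub[100:235,140:380]=1
al,c,st=comp(al&sub&(hsv[...,1]<70),(258,167)); hull=cv2.convexHull(np.argwhere(al)[:,::-1].astype(np.int32)); r=cv2.minAreaRect(hull)
ap=cv2.approxPolyDP(hull,6,True)[:,0]; print(ap.tolist(), onz(m,ap,45).round(1)[:,:2].tolist())
r=cv2.minAreaRect(onz(m,hull[:,0],45)[:,:2].astype(np.float32)); print('panel rect',r)
E
```

```text
dark [198.0922619  171.95238095] [ 181  152   35   44 1008]
skirt c [ 535.97809831 -151.8647371 ] r 19.764309052066768
line [190.78846154 168.21153846] [189 161   4  16  52] ((190.5, 168.5), (15.0, 3.0), 90.0)
line world c [ 546.03838614 -151.58825942]
dir [-0.99945895  0.03289097] len 15.771825054219875 ang 3.108695751714401
plug [319.09090909 178.18181818] [315 177  10   3  22]
[[315. 179.]
 [315. 177.]
 [324. 177.]
 [324. 179.]] [[532.3, -280.8], [534.5, -280.6], [534.5, -290.2], [532.3, -290.4]]
[[367, 125], [348, 225], [153, 214], [146, 111]] [[585.6, -340.6], [463.7, -333.1], [478.7, -91.5], [600.3, -98.7]]
panel rect ((532.0648193359375, -215.59292602539062), (245.18582153320312, 124.20111083984375), 86.51134490966797)
```

Run:
```python
from h import *
c=np.array([536.0,-151.2]); yaw=np.pi-0.05
bot.grip(0.5,40)
bot.move_ptp([*c,150],[np.pi,0,yaw]); s=bot.get_state(); print(s['t'],s['tcp_pos'],s['orientation'],s['qpos'])
h=bot.movel([*c,56],max_speed=80,threshold=12); s=bot.get_state(); print(h,s['t'],s['tcp_pos'],s['contact_force'])
if not h:
    bot.grip(0.0,40); s=bot.get_state(); print(s['t'],s['opening'],s['tcp_pos'],s['contact_force'],s['wrist_torque'])
    snap('wrist','grip1')
```

```text
8.8417 [ 536.14121224 -150.89294022  150.06988172] [3.14149764e+00 1.48606630e-04 3.09242528e+00] [-4.06954511e-01  4.05506070e-01 -2.95433404e-01  8.69750932e-01
  1.41041102e-04 -3.57787139e-01]
False 10.1667 [ 536.45089357 -151.39163735   56.52020082] [ 0.4408981  -0.19755852  0.80712753]
10.5417 0.13476421484529594 [ 536.29664199 -151.15923827   56.50049572] [-1.23244407  1.04007339  4.24570535] [ 0.25577066  0.15784207 -0.14581114]
```

View pics/grip1.png

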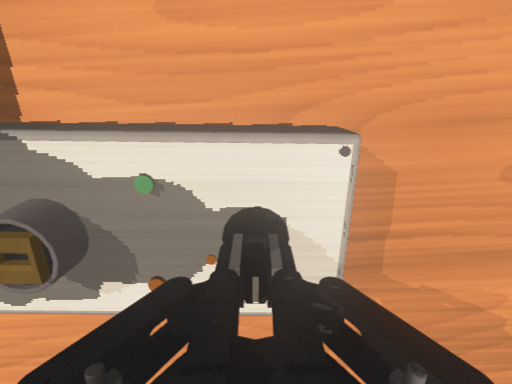

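The fingers are on the knob: the opening of 0.135 is about 11.5 mm, which matches the 12 mm bar. Next, turn it clockwise.

Run:
```python
from h import *
q=np.array(bot.get_state()['qpos'])
for d in (0.35,0.7,0.95,1.08):
    p=q.copy(); p[5]+=d; bot.move_j(p); s=bot.get_state(); print(d,s['t'],s['qpos'][5]-q[5],s['contact_force'].round(1),s['wrist_torque'].round(2))
bot.dwell(0.2); bot.grip(0.5,40); s=bot.get_state()
bot.movel([*s['tcp_pos'][:2],160],max_speed=200)
print(bot.get_state()['t']); snap('top','top2'); snap('wrist','sel2')
```

```text
0.35 11.0167 0.3470984415124878 [-0.6 -0.9  1.5] [-0.05  0.19  0.11]
0.7 11.4417 0.6963124643886773 [-0.9 -2.4  2.8] [-0.3   0.39 -0.09]
0.95 11.7917 0.9453505304814627 [-3.  -3.3  3.9] [-0.62  0.62 -0.19]
1.08 12.0417 1.0733749317988974 [-2.9 -3.9  3.1] [-0.76  0.74  0.37]
13.3167
```

View pics/sel2.png

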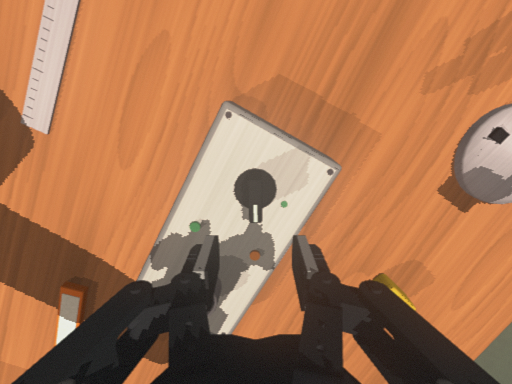

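Run:
```python
from meas import *
m=np.load('pics/rack1.npy',allow_pickle=True)[0]; im=cv2.imread('pics/rack1.png'); hsv=cv2.cvtColor(im,cv2.COLOR_BGR2HSV)
h,s,v=[hsv[...,i].astype(int) for i in range(3)]
def top(mask,name):
    r=box(mask); print(name,r); W=onz(m,np.argwhere(mask)[:,::-1],81)[:,:2]
    R=cv2.minAreaRect(W.astype(np.float32)); print(R, W.mean(0)); return W.mean(0)
sub=np.zeros_like(h,bool); sub[155:195,190:330]=1
red=((h<6)|(h>174))&(s>170)&sub
print(np.percentile(v[red],[5,25,50,75,95]))
blu=(h>105)&(h<130)&(s>100)&sub; print(np.percentile(v[blu],[5,25,50,75,95]))
r=top(red&(v>170),'red'); b=top(blu&(v>85),'blue'); d=r-b; print('sep',np.hypot(*d),'yaw',np.arctan2(-d[0],d[1]))
wood=(h<15)&(v<150)&(s>100); 
g=cv2.cvtColor(im,cv2.COLOR_BGR2GRAY)
px=[(197.3,143.8),(315.5,146.3),(311.3,194.3),(199,192)]; print(onz(m,px,35)[:,:2].round(1).tolist(), onz(m,px,35)[:,:2].mean(0))
for n in('top0','top2'):
    mt=np.load('pics/top2.npy',allow_pickle=True)[0]; it=cv2.imread(f'pics/{n}.png'); H=cv2.cvtColor(it,cv2.COLOR_BGR2HSV).astype(int)
    rm=((H[...,0]<6)|(H[...,0]>174))&(H[...,1]>150)&(H[...,2]>100); rm[:185]=0; rm[215:]=0; rm[:,:155]=0; rm[:,215:]=0
    p=np.argwhere(rm)[:,::-1]; print(n,len(p),p.mean(0),onz(mt,p.mean(0),81))
```

```text
[ 98. 184. 221. 223. 225.]Traceback (most recent call last):
  File "<stdin>", line 10, in <module>
    return _quantile_unchecked(
        a, q, axis, out, overwrite_input, method, keepdims, weights)
    return _ureduce(a,
                    func=_quantile_ureduce_func,
    ...<5 lines>...
                    overwrite_input=overwrite_input,
                    method=method)
    r = func(a, **kwargs)
    result = _quantile(arr,
                       quantiles=q,
    ...<2 lines>...
                       out=out,
                       weights=wgt)
    previous = arr[previous_indexes]
               ~~~^^^^^^^^^^^^^^^^^^
IndexError: index 0 is out of bounds for axis 0 with size 0
```

Run:
```python
from meas import *
m=np.load('pics/rack1.npy',allow_pickle=True)[0]; im=cv2.imread('pics/rack1.png'); hsv=cv2.cvtColor(im,cv2.COLOR_BGR2HSV)
h,s,v=[hsv[...,i].astype(int) for i in range(3)]; B,G,R_=[im[...,i].astype(int) for i in range(3)]
def top(mask,name):
    r=box(mask); print(name,mask.sum(),r); W=onz(m,np.argwhere(mask)[:,::-1],81)[:,:2]
    R=cv2.minAreaRect(W.astype(np.float32)); print(R, W.mean(0)); return W.mean(0)
sub=np.zeros_like(h,bool); sub[155:195,190:330]=1
red=((h<6)|(h>174))&(s>170)&sub
blu=(B>R_+25)&(B>G+25)&sub; print(np.percentile(B[blu],[5,25,50,75,95]))
r=top(red&(v>170),'red'); b=top(blu&(B>np.percentile(B[blu],95)*.82),'blue'); d=r-b; print('sep',np.hypot(*d),'yaw',np.arctan2(-d[0],d[1]))
px=[(197.3,143.8),(315.5,146.3),(311.3,194.3),(199,192)]; print(onz(m,px,35)[:,:2].round(1).tolist(), onz(m,px,35)[:,:2].mean(0))
for n in('top0','top2'):
    mt=np.load('pics/top2.npy',allow_pickle=True)[0]; it=cv2.imread(f'pics/{n}.png'); H=cv2.cvtColor(it,cv2.COLOR_BGR2HSV).astype(int)
    rm=((H[...,0]<6)|(H[...,0]>174))&(H[...,1]>150)&(H[...,2]>100); rm[:185]=0; rm[215:]=0; rm[:,:155]=0; rm[:,215:]=0
    p=np.argwhere(rm)[:,::-1]; print(n,len(p),p.mean(0),onz(mt,p.mean(0),81))
```

```text
[90. 92. 93. 94. 95.]
red 229 ((221.5, 180.0), (8.0, 27.0), 90.0)
((558.6067504882812, 231.81521606445312), (28.344812393188477, 8.6796875), 81.2247085571289) [558.58393184 231.9188108 ]
blue 148 ((289.5, 181.5), (5.0, 25.0), 90.0)
((546.1947631835938, 162.00975036621094), (26.119680404663086, 5.445317268371582), 81.2249984741211) [546.34097244 162.39661951]
sep 70.5919622595259 yaw -0.17431419646108662
[[593.5, 259.1], [569.6, 123.3], [510.9, 133.3], [535.1, 270.1]] [552.28452676 196.42476406]
top0 31 [167.61290323 198.58064516] [[557.4771252  235.03481099  81.        ]]
top2 32 [167.78125 198.59375] [[557.44252738 234.52329708  81.        ]]
```

Run:
```python
from h import *
yaw=-0.173-np.pi/2
bot.grip(0.6,80)
bot.move_ptp([558.5,232.5,150],[np.pi,0,yaw]); s=bot.get_state(); print(s['t'],s['tcp_pos'],s['orientation'],s['qpos'])
m,im=snap('wrist','hov'); cv2.imwrite('pics/hovz.png',cv2.resize(im[120:340,150:362],None,fx=2.7,fy=2.7))
print(proj(m,[[558.5,232.5,81]]))
```

```text
15.2917 [558.71157473 231.90625278 149.98799767] [-3.14146260e+00 -2.66815406e-04 -1.74516211e+00] [ 2.71613409e-01  4.88300500e-01 -1.60985163e-01  9.21508419e-01
 -2.96815228e-04 -1.12481716e+00]
[[256.05489655 204.40848536]]
```

View pics/hovz.png

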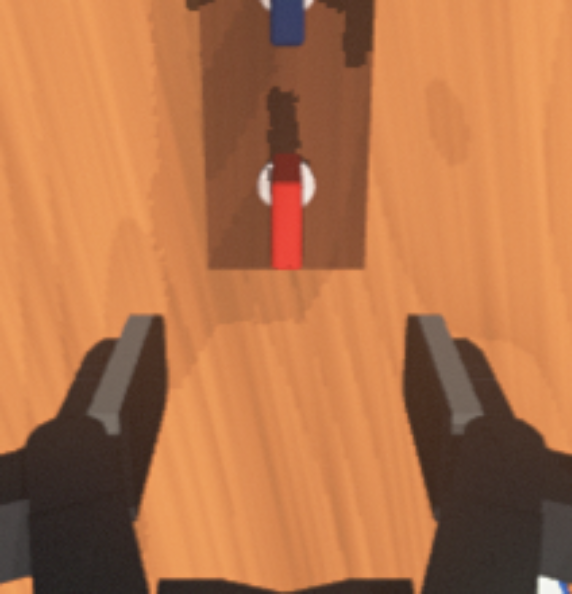

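Run:
```python
from meas import *
m=np.load('pics/hov.npy',allow_pickle=True)[0]; im=cv2.imread('pics/hov.png'); H=cv2.cvtColor(im,cv2.COLOR_BGR2HSV).astype(int)
r=((H[...,0]<6)|(H[...,0]>174))&(H[...,1]>170)&(H[...,2]>170); r[:180]=0; r[225:]=0; r[:,:230]=0;r[:,280:]=0
W=onz(m,np.argwhere(r)[:,::-1],81)[:,:2]; R=cv2.minAreaRect(W.astype(np.float32)); c=np.array(R[0]); print(R,W.mean(0))
assert np.hypot(*(c-[558.5,232]))<3
yaw=-0.173-np.pi/2
bot.movel([*c,47],max_speed=100,threshold=12); s=bot.get_state(); print(s['t'],s['tcp_pos'],s['contact_force'])
assert s['tcp_pos'][2]<49
bot.grip(0.0,80); s=bot.get_state(); print(s['t'],s['opening'],s['tcp_pos'],s['contact_force'].round(1),s['wrist_torque'].round(2))
h=bot.movel([*c,130],max_speed=100,threshold=25); s=bot.get_state(); print(h,s['t'],s['opening'],s['tcp_pos'],s['contact_force'].round(1))
snap('wrist','lift'); snap('scene','lifts')
```

```text
((558.4385986328125, 231.9606475830078), (27.828248977661133, 8.520475387573242), 80.07203674316406) [558.54576662 231.93261345]
16.525 [559.07774976 232.13503268  47.70696478] [-0.79617303 -0.6360441   0.14565766]
16.975 0.1047414246072306 [558.92398542 232.11584986  47.58629484] [-0.   1.   3.8] [-0.02  0.08  0.  ]
False 17.9583 0.10234957131913361 [557.90858541 231.78319924 129.29386719] [-0.4 -0.5  0.3]
```

View pics/lift.png

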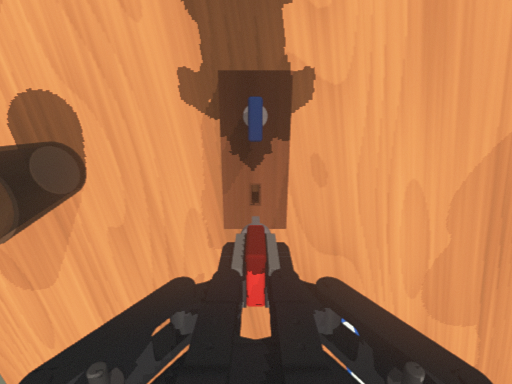

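View pics/lifts.png

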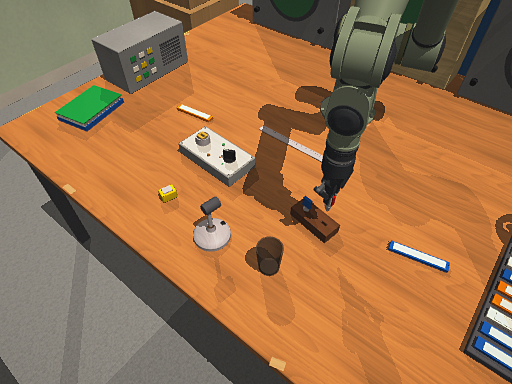

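Run:
```python
from h import *
yaw=-0.06-np.pi/2
bot.move_ptp([528.2,-280.5,155],[np.pi,0,yaw]); s=bot.get_state(); print(s['t'],s['tcp_pos'],s['orientation'],s['qpos'],s['contact_force'].round(1))
bot.dwell(0.3);s=bot.get_state(); print(s['tcp_pos'],s['orientation'])
m,im=snap('wrist','lock'); cv2.imwrite('pics/lockz.png',cv2.resize(im[130:280,160:350],None,fx=4,fy=4,interpolation=cv2.INTER_CUBIC))
print(proj(m,[[528.2,-280.5,75]]))
```

```text
19.925 [ 528.57252756 -279.52308924  154.91613643] [ 3.14156498e+00  4.47315481e-04 -1.62945655e+00] [-6.10033406e-01  4.71864679e-01 -1.74566456e-01  9.24623097e-01
  3.66527157e-04 -2.12216957e+00] [ 1.  -0.2  0.2]
[ 528.48604298 -279.93270855  154.99349156] [-3.14157898e+00  1.37201982e-05 -1.62978490e+00]
[[255.89548813 198.62948494]]
```

View pics/lockz.png

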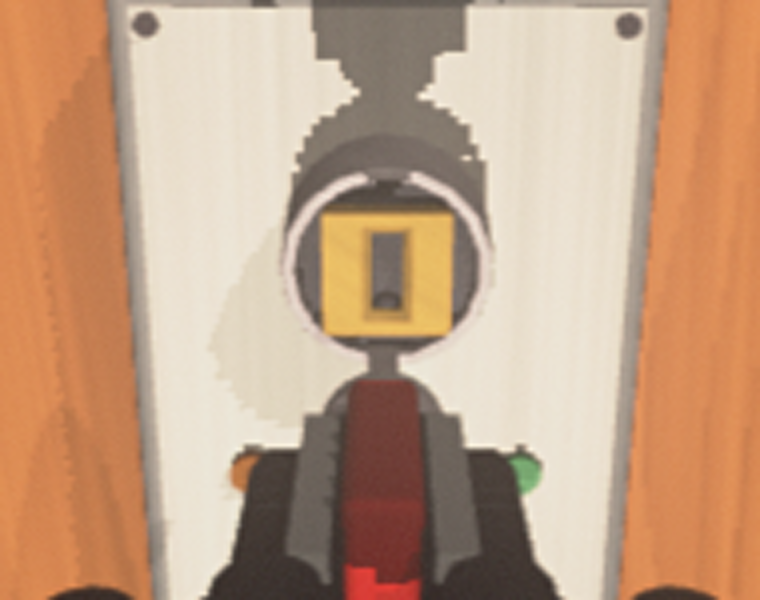

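Run:
```python
from meas import *
m=np.load('pics/lock.npy',allow_pickle=True)[0]; im=cv2.imread('pics/lock.png'); H=cv2.cvtColor(im,cv2.COLOR_BGR2HSV).astype(int)
y=(H[...,0]>15)&(H[...,0]<30)&(H[...,1]>110)&(H[...,2]>120); sub=np.zeros_like(y); sub[175:222,233:280]=1
y,c,st=comp(y&sub,(256.7,198)); print(c,st); y=cv2.morphologyEx(y.astype(np.uint8),cv2.MORPH_CLOSE,np.ones((3,3)))
p=np.argwhere(y)[:,::-1]; W=onz(m,p,75)[:,:2]; R=cv2.minAreaRect(W.astype(np.float32)); print('plug',R)
# subpixel edges by zoom reading
for px in [((160+387/4-.5,130+273.5/4-.5)),(160+387/4-.5,130+274/4-.5)]: print(onz(m,px,75))
# key columns: head red
red=((H[...,0]<8)|(H[...,0]>172))&(H[...,1]>130)&(np.indices(y.shape)[0]>226)&(abs(np.indices(y.shape)[1]-256)<15)
for r in (230,236,242,250,258,266,274): 
    q=np.flatnonzero(red[r]); print(r,q.min(),q.max()) if len(q) else None
s=bot.get_state(); print(s['tcp_pos'], proj(m,s['tcp_pos']), proj(m,s['tcp_pos']+[0,0,35]),proj(m,s['tcp_pos']+[0,0,-36]))
```

```text
[255.94827586 198.0137931 ] [240 182  33  32 870]
plug ((528.041748046875, -281.2611083984375), (28.827367782592773, 28.399688720703125), 86.67604064941406)
[[ 527.85091197 -281.18359425   75.        ]]
[[ 527.85748761 -281.0674561    75.        ]]
236 260 262
242 253 263
250 249 264
258 248 265
266 247 264
274 246 264
[ 528.3926303  -280.07860314  155.01084833] [[256.00405216 245.9777338 ]] [[256.24592597 283.65201684]] [[255.8400173  220.42765163]]
```

Run:
```python
from h import *
T=np.array([528.0,-281.2]); cmd=np.array([527.8,-281.6])
bot.movel([*cmd,118],rot=[np.pi,0,-0.058-np.pi/2],max_speed=80); bot.dwell(0.3); s=bot.get_state(); print(s['t'],s['tcp_pos'],s['orientation'],s['contact_force'].round(1))
cmd=cmd+(T-s['tcp_pos'][:2])
h=bot.movel([*cmd,108.5],max_speed=25,threshold=8); s=bot.get_state(); print(h,s['t'],s['tcp_pos'],s['orientation'],s['contact_force'].round(1),s['wrist_torque'].round(2))
if not h:
    h=bot.movel([*cmd,87],max_speed=15,threshold=30); s=bot.get_state(); print(h,s['t'],s['tcp_pos'],s['orientation'],s['contact_force'].round(1),s['wrist_torque'].round(2))
m,im=snap('wrist','ins'); cv2.imwrite('pics/insz.png',cv2.resize(im[130:280,160:350],None,fx=4,fy=4,interpolation=cv2.INTER_CUBIC))
```

```text
21.1917 [ 528.06062844 -281.8070325   118.48839572] [-3.14085485e+00 -4.54253198e-04 -1.62881778e+00] [ 0.4 -0.5 -1.6]
False 21.725 [ 527.62607124 -280.90226201  108.25383569] [ 3.14119811e+00  2.30344090e-04 -1.62880018e+00] [-0.2 -0.2 -0.7] [-0.01 -0.04  0.02]
False 23.3083 [ 528.07088473 -281.11597323   87.53493772] [-3.14078432e+00 -3.23384056e-04 -1.62870596e+00] [-0.3  1.   5. ] [0.12 0.02 0.01]
```

View pics/insz.png

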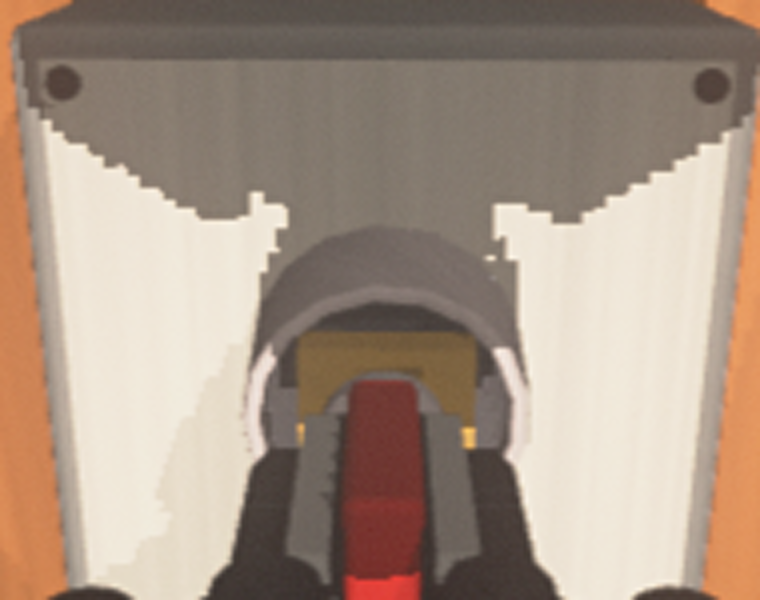

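Run:
```python
from h import *
s=bot.get_state(); print(s['tcp_pos'],s['contact_force'].round(1))
h=bot.movel([528.0,-281.1,84.5],max_speed=10,threshold=20); s=bot.get_state(); print(h,s['t'],s['tcp_pos'],s['contact_force'].round(1),s['opening'])
m,im=snap('wrist','ins2'); cv2.imwrite('pics/insz2.png',cv2.resize(im[130:280,160:350],None,fx=4,fy=4,interpolation=cv2.INTER_CUBIC)); snap('scene','insS')
cv2.imwrite('pics/insSz.png',cv2.resize(cv2.imread('pics/insS.png')[100:200,160:280],None,fx=5,fy=5,interpolation=cv2.INTER_CUBIC))
```

```text
[ 528.06134971 -281.12168265   87.53306381] [1.  1.  5.8]
True 23.6083 [ 528.08565864 -281.12887815   87.52326351] [-2.1  0.4  6.1] 0.10771872942988185
```

View pics/insz2.png

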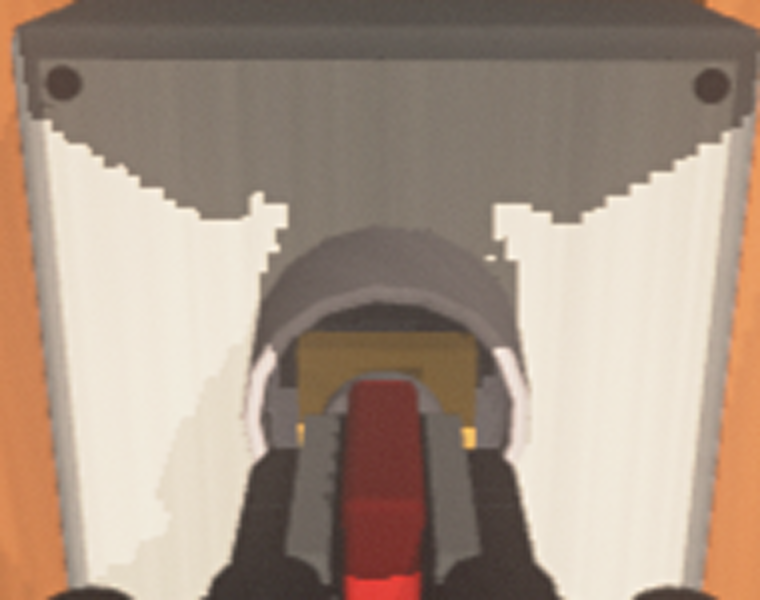

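View pics/insSz.png

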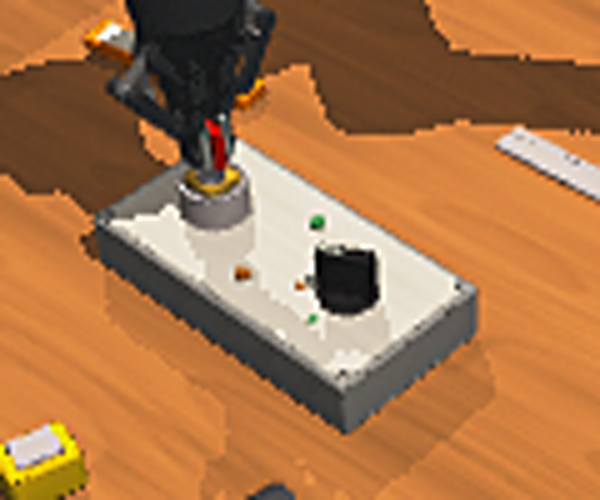

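Run:
```python
from h import *
q=np.array(solve_ik([528.0,-281.2,86.8],[np.pi,0,-0.058-np.pi/2])); print(q, bot.get_state()['qpos'])
for d in (0.4,0.8,1.2,1.5,1.6,1.68,1.74):
    p=q.copy(); p[5]+=d; bot.move_j(p); bot.dwell(0.1); s=bot.get_state(); print(d,round(s['t'],2),round(s['qpos'][5]-q[5],3),s['tcp_pos'].round(2),s['contact_force'].round(1),s['wrist_torque'].round(3),round(s['effort'][5],3),round(s['opening'],3))
m,im=snap('wrist','turn'); cv2.imwrite('pics/turnz.png',cv2.resize(im[130:280,160:350],None,fx=4,fy=4,interpolation=cv2.INTER_CUBIC))
```

```text
[-0.6127132   0.54115579 -0.25264541  0.77699513  0.         -2.12550952] [-6.12462907e-01  5.39745956e-01 -2.52995439e-01  7.77108233e-01
 -6.19541921e-05 -2.12538023e+00]
0.4 24.27 0.4 [ 527.86 -281.07   87.51] [-1.6  1.2  8.2] [0.289 0.414 0.026] 0.045 0.107
0.8 24.84 0.8 [ 527.68 -281.01   87.49] [-2.5  1.6  8.9] [0.38  0.505 0.042] 0.067 0.105
1.2 25.41 1.2 [ 527.67 -281.04   87.51] [-2.7  1.1  8.6] [0.245 0.482 0.089] 0.091 0.106
1.5 25.9 1.5 [ 527.65 -281.01   87.5 ] [-3.2  1.6  9.1] [0.341 0.503 0.121] 0.109 0.105
1.6 26.25 1.6 [ 527.65 -281.04   87.5 ] [-1.9  2.   8.8] [0.357 0.555 0.123] 0.115 0.106
1.68 26.6 1.68 [ 527.64 -281.03   87.52] [-2.4  1.4  9.2] [0.293 0.468 0.141] 0.12 0.103
1.74 26.95 1.74 [ 527.64 -281.06   87.49] [-2.5  1.1  7.9] [0.324 0.536 0.075] 0.123 0.106
```

View pics/turnz.png

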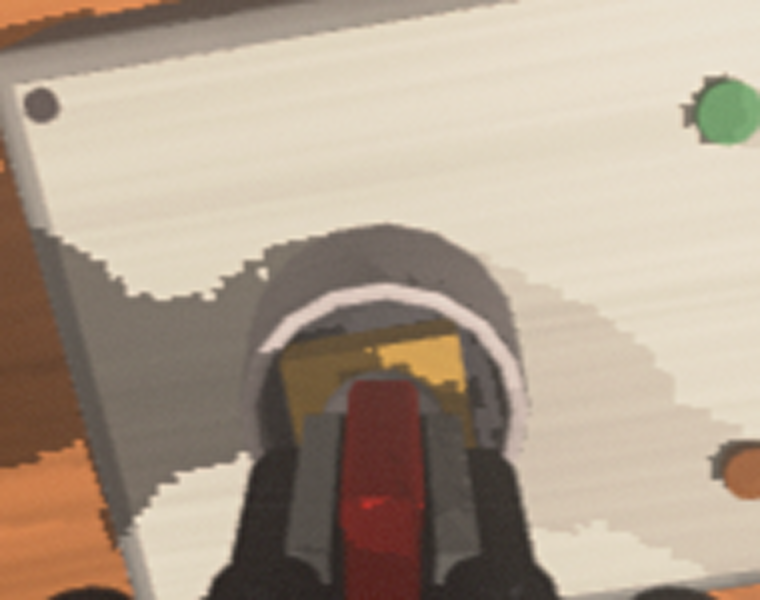

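Run:
```python
from h import *
q=np.array(solve_ik([528.0,-281.2,86.8],[np.pi,0,-0.058-np.pi/2-1.74])); print(q[5], bot.get_state()['qpos'][5])
for d in (0.04,0.08,0.12,0.16,0.2):
    p=q.copy(); p[5]+=d; bot.move_j(p); bot.dwell(0.1); s=bot.get_state(); print(d,round(s['t'],2),round(s['qpos'][5]-q[5],3),s['tcp_pos'].round(2),s['contact_force'].round(1),s['wrist_torque'].round(3),round(s['effort'][5],3),round(s['opening'],3))
    if s['effort'][5]>0.28: break
m,im=snap('wrist','turn2'); cv2.imwrite('pics/turnz2.png',cv2.resize(im[130:280,160:350],None,fx=4,fy=4,interpolation=cv2.INTER_CUBIC)); snap('top','topF'); snap('scene','sceneF')
```

```text
-0.38550952261383653 -0.38578312267965287
0.04 27.35 0.039 [ 527.63 -281.04   87.49] [-2.7  1.3 10. ] [0.276 0.543 0.221] 0.257 0.104
0.08 27.7 0.079 [ 527.63 -281.03   87.51] [-3.2  1.8  8.7] [0.233 0.594 0.47 ] 0.473 0.104
```

View pics/turnz2.png

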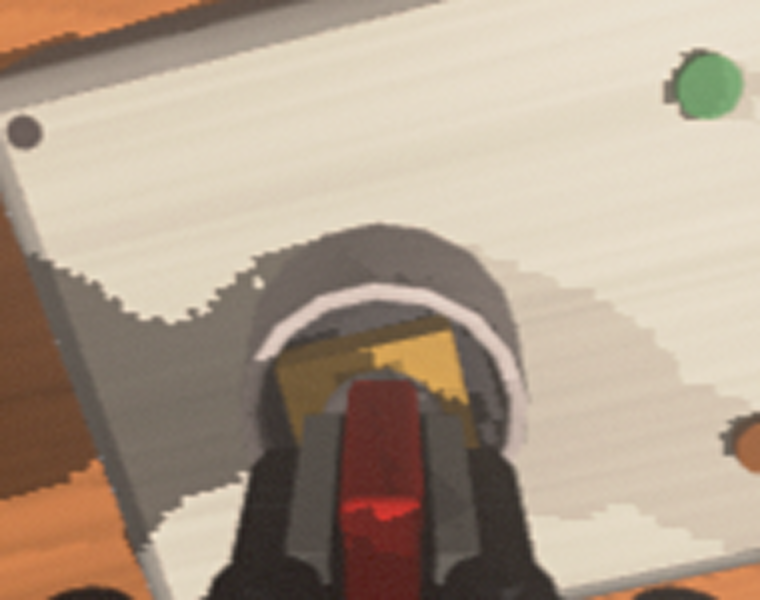

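View pics/sceneF.png

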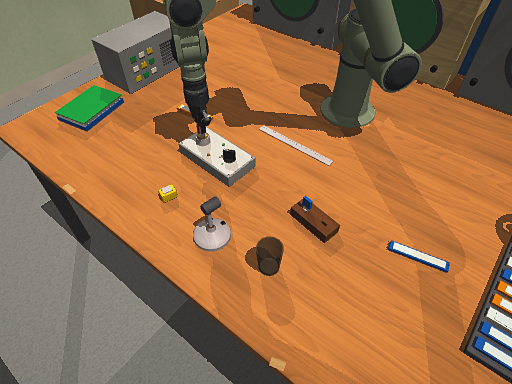

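Run:
```python
from h import *
bot.dwell(0.4); s=bot.get_state(); print(s['t'],s['tcp_pos'].round(2),s['contact_force'].round(1),s['effort'][5],s['opening']); bot.sign_off()
```

```text
28.25 [ 527.64 -281.     87.51] [-2.1  1.6  8.8] 0.4725918732583523 0.10191773136097854
the job is handed in; nothing more can be done
```

I turned the selector knob to its second position, put the red key fully home in the key switch, and turned it to its stop. I handed the job in at 28.25 s, still gripping the key and holding it turned. The hand-in reported no verdict, so what follows is from my own checks.

- **Selector:** I turned it about 1.07 rad, and the wrist picture afterwards showed the index line in its new position.
- **Key home:** the key's shoulder worked out at about 74.9 mm, against 75 mm for the plug's top. It did not go deeper when I tried, though that extra push was cut short at once by its force threshold. No wiggling was needed. The key is about 0.4 mm off the measured axis.
- **Quarter turn:** the wrist turned 1.82 rad. The stop was felt at about 1.78 rad, where the turning torque rose from 0.12 to 0.47 N m. In the last picture the plug's sides are square with the panel, which fits a quarter turn.
- **Grip and the rest of the desk:** the fingers were set to grip at 80 N with the key about 9 mm between them, and there was a push of about 9 N on the tool. By eye in the last scene picture, the blue key and the other things look unmoved.

One disagreement: the top camera put the red key 2–3 mm away from where the wrist camera did. I went with the wrist camera, and its position held for the grasp.

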